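# Lock the stop nut of the egg sizer

### The arm

A 7-joint arm with a two-finger parallel gripper is mounted at the origin on the work surface. World frame = base frame: x ahead of the robot, y to its left, z up, the work surface at z = 0. Lengths are in mm, angles in rad, forces in N, time in s.
With the tool pointing down it reaches from about 400 to 875 mm from the base axis. Payload 4.4 kg.
Tool frame: the origin (TCP) lies at the very end of the fingers, on their centre line; the grasp point (between the pads) lies 19 mm behind it; y points along the fingers, x is the direction in which the jaws open and shut, and the axes are right-handed (so a half turn about y gives the same grasp; the last joint's range is limited). The gripper opens to 85 mm and grips with 20 to 120 N. Pads are 22 mm wide; open, the fingers measure 114 mm over their backs; the gripper's body (76 mm by 85 mm) begins 54 mm behind the grasp point. The pads swing forward as they close: fully open they stand 13 mm farther back than shut.
Start: joints at [-1.172, 0.628, 0.038, 1.517, -0.027, 0.996, -0.02], TCP at [291.337, 581.069, 192.513] pointing down, gripper open.
Joint ranges: [-3.06, 3.06], [-0.37, 2.12], [-1.25, 1.32], [0.18, 2.47], [-1.1, 4.24], [0.23, 1.98], [-2.94, 2.94]. Speed limits (rad/s): [2.57, 2.57, 3.14, 3.14, 3.14, 3.14, 3.14].

### API

Orientations are given as [roll, pitch, yaw] about the fixed x, y, z axes, in that order (R = Rz(yaw) Ry(pitch) Rx(roll)).
In Python, from cell import ctrl, get_image, nets gives the robot as it stands. The module is installed in compiled form; this text tells all that it offers.
- The arm moves only by the tool step_arm, never from a script. Its argument "moves" is text: rows parted by semicolons, each of 7 numbers parted by spaces: the shift along the tool's x, y, z normalised to -1 to 1, where 1 is 0.05 m, then the turn, a rotation vector about the tool's x, y, z normalised to -1 to 1, where 1 is 0.12 rad, then the opening, from 0 (shut) to 1 (fully open). A call has 1 to 20 rows; each row shifts and turns the commanded pose from where the row before left it, along the tool's axes as they then stand; what a row does not reach is not made up. A row lasts 1/10 s, in which the tool goes at most 50 mm and 8.59 degrees, less where a joint would pass 70% of its speed; a pose out of reach is approached as far as the arm can. A call with a number of a shift or a turn outside -1 to 1 is refused whole. A call with a gripper value outside its range is refused whole. The fingers move at their own pace and stop on an object; the grip force is fixed at half the most. Time passes only in rows, so rows that do not move let the fingers close. It gives the time, the measured TCP pose, the force and the opening at its end, in the units of the state.
- ctrl.read_state(): the state, without advancing time (a new reading comes with each control period).
- get_image(name): name is "scene" or "top" or "wrist"; returns a dict with "color" (384x512x3 uint8, blue, green, red), "vertical_fov" (degrees; the focal length in pixels is half the picture's height over the tangent of half this angle, whatever the lens; pixels are square), "cx", "cy" (the principal point, pixels), "k1" (the pictures are not rectified: a ray, as slopes to the right and down, at radius r is drawn at 1 + k1 r^2 times it, then the intrinsics apply), "R" (3x3) and "t" (3): a world point X has camera coordinates R X + t; the wrist camera has in their place "T_tool_cam" (4x4, takes a point from camera to tool coordinates, whose origin is the TCP and whose axes are the tool frame's). Camera axes: x right, y down, z forward; pixel columns grow to the right and rows downward; lengths in mm; the calibration is good to about 2 mm. A picture is of the moment at which its call begins: read the wrist's pose just before it. There is no depth.
- ctrl.finish_job(): hands the job in, once; it reports no verdict.
Trained networks look in a picture, given as the dict that the camera call returned (one of the last four; its "shot" number tells which), for a name from the list of things; names that differ only in an ending like _2 or _b are one class to them, and where a whole thing is asked for, a point or a joint stands for the part that bears it (a point fixed in the world has none). Each returns a list of dicts, best first, with "conf" (0 to 1); they miss things now and then, are a little off and sometimes report something else, mostly with a low value. They report only what shows in the picture. A call takes as long as a camera call.
- nets.find_in(picture, target): "position" ([x, y, z] in mm, in world coordinates, good to about 4 mm: the middle of the surface that is visible of it).
- nets.cut_out(picture, target): "pixels" (384x512 bool, what is visible of it).
- nets.place_of(picture, target): "position" ([x, y, z] in mm, in world coordinates, good to about 4 mm: a listed point, or the origin of a listed thing).
The state is a dict: "clock": time; "qpos": joint angles; "qd": joint speeds; "tau": joint torques, N m; "eef_pos": TCP position; "tool_rot": TCP orientation; "force": force on the tool from outside, world axes, zero at the start; "torque": the same for the moment, N m; "width": finger opening in mm.
Only numpy, scipy, OpenCV 4.12 (cv2) and the standard library are available. Lean on these libraries where they do the work, as an engineer would, in place of code of your own. Each camera call takes 0.05 s, during which the arm holds its last target.

### The job

The brass nut on the egg sizer's upright threaded stud is already set to the right height. Run the steel nut above it down the thread (clockwise seen from above) until it meets the washer on the brass nut, then tighten it firmly against it so that the two lock together, without turning the brass nut along with it. Leave the egg tray and the bowl where they are.

Things in the scene. Friction and masses are not known exactly. Their poses are not given: they have to be found in the camera images.
- sizer: Egg sizer, fixed to the table: a wooden board (200 x 200 mm, 20 mm thick) that carries a vertical threaded steel stud of 24 mm diameter, an aluminium bar across it at 42 to 50 mm height and a low egg chute on its +x side, with eggs in it up to 68 mm high. The origin is on the stud's axis at table height; z is up, the board spans its x from -65 to +135 mm and its y from -100 to +100 mm.
- stud_top (a point): Top end of the stud, on its axis, 140 mm above the table.
- set_nut: The first nut: brass hexagon, 36 mm across flats (41.6 mm across corners), 16 mm high, on the stud with its underside 68 to 72 mm above the table. Origin: centre of its underside; z up along the stud; x square to one flat (flats face x and every 60 degrees from it). A dark steel spacer washer, 36 mm across, 1.5 to 6 mm thick (not known beforehand), lies on top of it.
- set_mark (a point): Red paint mark at the middle of one flat of the brass nut, 18 mm from the stud's axis on its x axis, 8 mm above its underside. It shows whether the brass nut has turned. The brass nut's thread is stiff, but if the lock nut is overtightened (about 0.32 N m) it is dragged round and its setting is lost.
- lock_nut: The second nut (lock nut): steel hexagon, 36 mm across flats (41.6 mm across corners), 30 mm high, blue mark on one flat, on the same stud; at the start 2 to 8 mm above the brass nut's washer. Origin: centre of its underside; z up; x square to one flat (flats face x and every 60 degrees from it). Right-hand thread, 10 mm per turn: it goes down 1.59 mm per rad clockwise from above.
- lock_top (a point): Centre of the lock nut's top, 30 mm above its underside. It turns freely at 0.1 N m and stays where left. Once it bears, the torque rises about 0.25 N m per rad: 0.19 N m while turning is the least that is tight, 0.25 a firm lock, 0.32 drags the brass nut. Read at rest, thread friction shifts the wrist moment, so compare with free running: a firm lock is 0.14 more.
- egg_tray: Bystander, loose: grey pulp tray 150 x 200 mm of brown eggs, 72 mm high. Origin: centre of its underside.
- bowl: Bystander, loose: blue ceramic bowl, 120 mm across, 55 mm high. Origin: centre of its underside.

How it is judged:
By the outcome, as a careful person would: the job done as asked, in the order asked, and still so for the second after the job is handed in, with the robot touching nothing.
It also fails if it takes over 72 s, if anything falls off the work surface, if the arm or the gripper's body presses on something with over 40 N, if the wrist force passes 120 N, or if a joint passes its speed limit or range.

## Working session

There is one attempt and no reset: what is moved stays moved. The work goes in short steps, Python scripts to look and compute and a tool call to move; the robot and the scene stay as the last step left them, time stands still between calls to the robot, and variables do not carry over. Pictures are saved under pics/ and viewed, and the job is handed in when it is done.

Besides the shell and the picture viewer there is one more tool, called after "Call:" in YAML: its name, and indented under it one key for each argument. step_arm: Moves the arm, as the interface text tells. Scaled input: -1 to 1 covers 0.05 m each way for a shift and 0.12 rad each way for a turn. Its arguments: {"type":"object","properties":{"moves":{"type":"string"}},"required":["moves"]}

```bash
mkdir -p pics; cat > h.py <<'E'
import numpy as np, cv2
from cell import ctrl,get_image,nets
def save(p,n): cv2.imwrite('pics/'+n,p['color'])
E
python3 - <<'E'
from h import *
s=ctrl.read_state();print(s)
for c in ['scene','top']:
    p=get_image(c);save(p,c+'1.png');print({k:p[k] for k in p if k!='color'})
    for n in ['sizer','stud_top','set_nut','set_mark','lock_nut','lock_top','egg_tray','bowl']:
        r=nets.place_of(p,n);print(c,n,[(np.round(q['position']),round(q['conf'],2)) for q in r[:2]])
p=get_image('wrist');save(p,'w1.png');print(p['T_tool_cam'],p['vertical_fov'])
E
```

```text
{'clock': 0.0, 'qpos': array([-1.17181255,  0.62934405,  0.03845551,  1.51837235, -0.02696631,
        0.99626248, -0.01998651]), 'qd': array([ 1.05495875e-03,  2.79422577e-04, -4.14974146e-05, -1.36679608e-03,
        2.43897921e-03,  4.09111024e-04, -3.28275920e-04]), 'tau': array([ 8.49474454e-04, -5.63387740e+01,  1.22636128e+00, -1.93437606e+01,
        1.09947912e-02,  1.03750298e-02,  9.76037342e-06]), 'eef_pos': array([291.0332916 , 580.43679443, 191.58935256]), 'tool_rot': array([-1.57085695,  0.00186697,  1.10603324]), 'force': array([-0.54415887, -0.52002112,  0.14837176]), 'torque': array([-0.00647395,  0.01313853, -0.01615221]), 'width': 85.47276177213064}
{'vertical_fov': 43.91486711190233, 'cx': 257.16344324073395, 'cy': 193.67358652426998, 'k1': 0.05440839355654731, 'R': array([[-0.52193179,  0.85285762, -0.01486899],
       [ 0.56332988,  0.33155247, -0.75679086],
       [-0.640505  , -0.40336936, -0.65348795]]), 't': array([ 279.89584046, -231.06177043, 1670.09038868]), 'shot': 1}
scene sizer [(array([587.,  -0.,   1.]), 0.62)]
scene stud_top [(array([589.,  -2., 13
[... 730 characters left out ...]
1)]
top stud_top [(array([588.,  -2., 139.]), 0.94)]
top set_nut [(array([584.,   4.,  68.]), 0.53)]
top set_mark [(array([590.,   3.,  -0.]), 0.53)]
top lock_nut [(array([589.,   3.,  96.]), 0.63)]
top lock_top [(array([592.,   3., 121.]), 0.63), (array([590.,  -1., 143.]), 0.6)]
top egg_tray [(array([ 536., -405.,    2.]), 0.8), (array([591.,  -0., 140.]), 0.49)]
top bowl [(array([465., 381.,   5.]), 0.67)]
[[ 9.99999710e-01 -2.18379575e-04 -7.29257771e-04 -2.65051970e-01]
 [ 6.46120403e-04 -2.63073483e-01  9.64775583e-01 -1.82033991e+02]
 [-4.02535664e-04 -9.64775774e-01 -2.63073266e-01  6.68345277e+01]
 [ 0.00000000e+00  0.00000000e+00  0.00000000e+00  1.00000000e+00]] 62.174635514002794
```

```bash
python3 - <<'E'
import cv2,numpy as np
a=cv2.imread('pics/scene1.png');b=cv2.imread('pics/top1.png')
cv2.imwrite('pics/both1.png',np.hstack([cv2.resize(a,(400,300)),cv2.resize(b,(400,300))]))
def crop(i,x,y,h=50):return cv2.resize(i[max(0,y-h):y+h,x-h:x+h],(400,400),interpolation=cv2.INTER_CUBIC)
from h import *
def proj(p,X,vf,cx,cy,k1,R,t):pass
# project
P=[]
for c,img in [('scene',a),('top',b)]:
    p=get_image(c);X=p['R']@np.array([590,0,110.])+p['t'];x=X[:2]/X[2];x=x*(1+p['k1']*(x@x));f=192/np.tan(np.radians(p['vertical_fov'])/2)
    u=int(x[0]*f+p['cx']);v=int(x[1]*f+p['cy']);print(u,v);P.append(crop(p['color'],u,v))
cv2.imwrite('pics/crop1.png',np.hstack(P))
E
```

```text
245 200
235 164
```

View pics/both1.png

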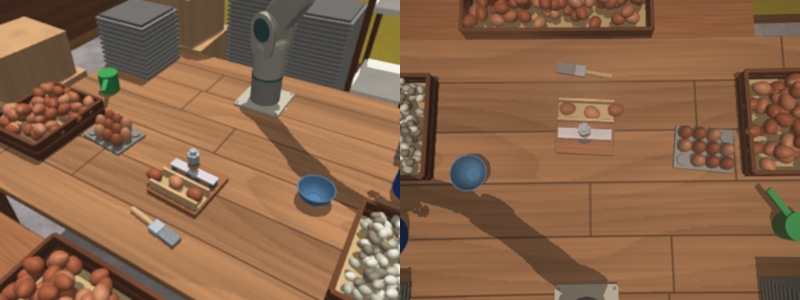

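View pics/crop1.png

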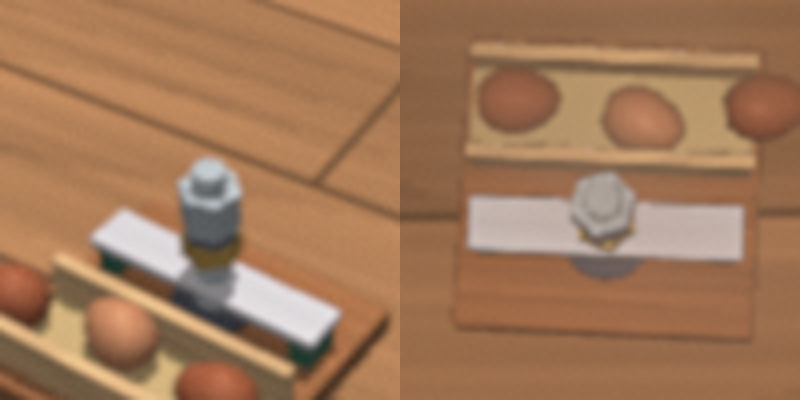

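The scene view shows the sizer near the middle, with the steel nut above the gold one on the stud. The crop centre projects to scene (245,200) and top (235,164). The bowl and tray are well away from the planned path. Next I move over the stud.

Call:
step_arm:
  moves: "-0.548 0 -0.753 0 0 0 1;-0.548 0 -0.753 0 0 0 1;-0.548 0 -0.753 0 0 0 1;-0.548 0 -0.753 0 0 0 1;-0.548 0 -0.753 0 0 0 1;-0.548 0 -0.753 0 0 0 1;-0.548 0 -0.753 0 0 0 1;-0.548 0 -0.753 0 0 0 1;-0.548 0 -0.753 0 0 0 1;-0.548 0 -0.753 0 0 0 1;-0.548 0 -0.753 0 0 0 1;-0.548 0 -0.753 0 0 0 1;-0.548 0 -0.753 0 0 0 1;-0.548 0 -0.753 0 0 0 1;0 0 0 0 -1 0 1;0 0 0 0 -1 0 1;0 0 0 0 -1 0 1;0 0 0 0 -1 0 1;0 0 0 0 -1 0 1;0 0 0 0 0 0 1"

```text
clock: 3.05
eef_pos: [590.6, 1.8, 192.6]
tool_rot: [-1.571, -0.0, 1.706]
force: [-0.0, 0.2, -0.6]
width: 85.5
```

```bash
cat >> h.py <<'E'
from scipy.spatial.transform import Rotation as Ro
def tool(s):
    T=np.eye(4);T[:3,:3]=Ro.from_euler('xyz',s['tool_rot']).as_matrix();T[:3,3]=s['eef_pos'];return T
def wcam(s,p):
    M=np.linalg.inv(tool(s)@p['T_tool_cam']);return M[:3,:3],M[:3,3]
def proj(p,X,R=None,t=None):
    if R is None:R,t=p['R'],p['t']
    c=np.atleast_2d(X)@R.T+t;x=c[:,:2]/c[:,2:];r2=(x**2).sum(1,keepdims=True);x=x*(1+p['k1']*r2)
    f=192/np.tan(np.radians(p['vertical_fov'])/2);return x*f+[p['cx'],p['cy']]
E
python3 - <<'E'
from h import *
s=ctrl.read_state();print(s)
p=get_image('wrist');save(p,'w2.png')
for n in ['stud_top','set_nut','set_mark','lock_nut','lock_top']:
        r=nets.place_of(p,n);print(n,[(np.round(q['position'],1),round(q['conf'],2)) for q in r[:2]])
R,t=wcam(s,p);print(proj(p,[[589,0,140]],R,t))
E
```

```text
{'clock': 3.05, 'qpos': array([ 0.01498945,  0.54231325, -0.10145351,  1.6874232 ,  0.06551862,
        0.91497596,  1.594189  ]), 'qd': array([-1.55215730e-02,  6.07579861e-05,  2.56233750e-02,  3.36365913e-03,
       -1.83544187e-02, -1.22592403e-03, -8.52545607e-02]), 'tau': array([ 1.69209153e-01, -5.07303214e+01, -8.68044756e-01, -1.82707483e+01,
        1.24624106e-01,  8.86779249e-03,  6.94449060e-01]), 'eef_pos': array([590.62928816,   1.77829096, 192.57085232]), 'tool_rot': array([-1.57101477e+00, -3.70198598e-04,  1.70615531e+00]), 'force': array([-0.00838975,  0.24471104, -0.55567796]), 'torque': array([-0.02720418, -0.03103702, -0.05639997]), 'width': 85.51017029652591}
stud_top [(array([590.2,   1.7, 141.5]), 0.7)]
set_nut [(array([588.8,  -1.4,  71.8]), 0.53)]
set_mark [(array([591. , -19.3,  79. ]), 0.58)]
lock_nut [(array([589.7,   0.8,  95.6]), 0.67)]
lock_top [(array([584. ,   4.5, 121.3]), 0.75)]
[[254.10374252 193.24974596]]
```

View pics/w2.png

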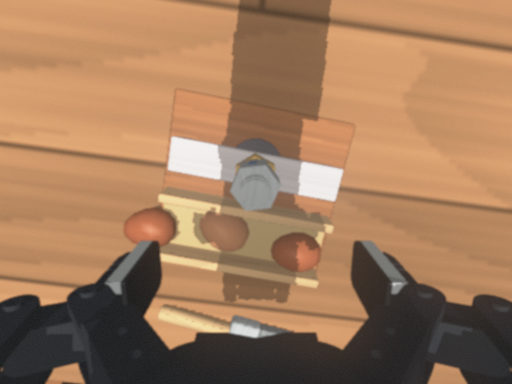

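The stud sits at about (255,187) and the nut at about (255,190). The pixel (254,193) predicted for z=140 is close. Next: the nut's orientation.

```bash
python3 - <<'E'
from h import *
s=ctrl.read_state()
p=get_image('wrist');R,t=wcam(s,p)
im=p['color']
m=nets.cut_out(p,'lock_nut');
for q in m[:2]:print(q['conf'],q['pixels'].sum())
x0,y0,h,k=255,187,35,8
c=cv2.resize(im[y0-h:y0+h,x0-h:x0+h],None,fx=k,fy=k,interpolation=cv2.INTER_CUBIC)
out=c.copy()
def d(X,col,closed=True):
    q=((proj(p,X,R,t)-[x0-h,y0-h]+.5)*k).astype(int);cv2.polylines(out,[q],closed,col,1)
X0,Y0=589.8,0.5
for a,col in [(0,(0,0,255)),(20,(0,255,0)),(40,(255,0,0))]:
    an=np.radians(a+30+60*np.arange(6));d(np.c_[X0+20.8*np.cos(an),Y0+20.8*np.sin(an),0*an+121.5],col)
an=np.linspace(0,6.28,30);d(np.c_[X0+12*np.cos(an),Y0+12*np.sin(an),0*an+140],(255,255,0))
e=cv2.drawContours(c.copy(),cv2.findContours(cv2.resize(m[0]['pixels'].astype('uint8'),(512*k,384*k))[(y0-h)*k:(y0+h)*k,(x0-h)*k:(x0+h)*k],0,1)[0],-1,(0,0,255),1)
cv2.imwrite('pics/c2.png',cv2.resize(np.hstack([c,out]),None,fx=.71,fy=.71))
E
```

```text
0.62 1209
```

View pics/c2.png

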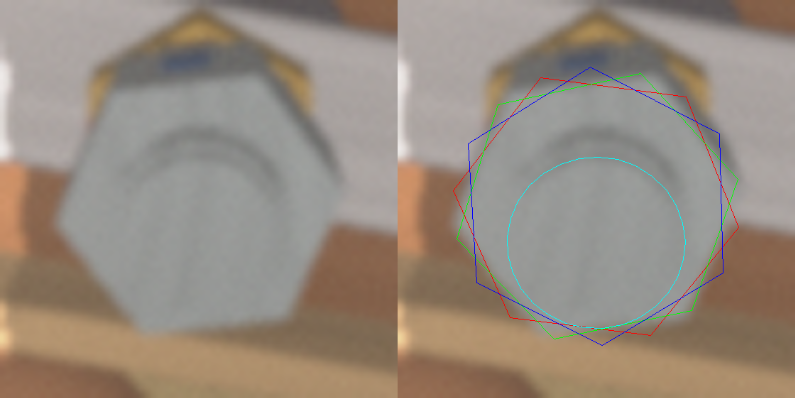

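```bash
cat > fit.py <<'E'
from h import *
from scipy.optimize import least_squares
s=ctrl.read_state()
p=get_image('wrist');R,t=wcam(s,p)
obs=np.array([[110,88],[262,72],[342,180],[292,318],[145,332],[57,222]])/(8*.71)+[220,152]-.5
def m(v,z=None):
    an=v[2]+np.radians(60)*np.arange(6)
    z=v[3]
    return proj(p,np.c_[v[0]+20.8*np.cos(an),v[1]+20.8*np.sin(an),0*an+z],R,t)
def res(v):
    q=m(v);return np.array([np.min(np.linalg.norm(q-o,axis=1)) for o in obs])
best=min((least_squares(res,[590,0,np.radians(a),121]) for a in (30,40,50,60,70,80)),key=lambda r:r.cost)
print(best.x,np.degrees(best.x[2])-30,best.cost)
E
python3 fit.py
```

```text
[587.75057419   0.63452612   0.78847506 126.07979024] 15.176293248956789 1.4426174019254585
```

Call:
step_arm:
  moves: "0 0 0 0 -0.95 0 1;0 0 0 0 -0.95 0 1;0 0 0 0 -0.95 0 1;0 0 0 0 -0.95 0 1;0 0 0 0 -0.95 0 1;0 0 0 0 -0.8 0 1;0 0.4 0 0 0 0 1;0 0 0 0 0 0 1"

```text
clock: 4.3
eef_pos: [588.8, 1.5, 170.6]
tool_rot: [-1.568, -0.003, 2.371]
force: [0.0, -0.2, -0.5]
width: 85.7
```

```bash
python3 - <<'E'
from h import *
s=ctrl.read_state();print(s['eef_pos'],s['tool_rot'],s['qpos'],s['torque'])
p=get_image('wrist');R,t=wcam(s,p)
im=p['color']
for n in ['stud_top','lock_nut','lock_top','set_mark']:
    r=nets.place_of(p,n);print(n,[(np.round(q['position'],1),round(q['conf'],2)) for q in r[:2]])
x0,y0=np.round(proj(p,[590,0,125],R,t)[0]).astype(int);h,k=35,8;print(x0,y0)
c=cv2.resize(im[y0-h:y0+h,x0-h:x0+h],None,fx=k,fy=k,interpolation=cv2.INTER_CUBIC)
out=c.copy()
def d(X,col,closed=True):
    q=((proj(p,X,R,t)-[x0-h,y0-h]+.5)*k).astype(int);cv2.polylines(out,[q],closed,col,1)
X0,Y0=589.5,0.5
for a,col in [(16,(0,255,0))]:
    an=np.radians(a+30+60*np.arange(6));d(np.c_[X0+20.8*np.cos(an),Y0+20.8*np.sin(an),0*an+122.5],col)
    d(np.c_[X0+20.8*np.cos(an),Y0+20.8*np.sin(an),0*an+92.5],col)
an=np.linspace(0,6.28,30);d(np.c_[X0+12*np.cos(an),Y0+12*np.sin(an),0*an+140],(255,255,0))
cv2.imwrite('pics/c3.png',cv2.resize(np.hstack([c,out]),None,fx=.71,fy=.71))
E
```

```text
[588.7734841    1.52586311 170.59985675] [-1.56760521 -0.00291621  2.37142458] [ 0.12672715  0.57785121 -0.27736993  1.70855908  0.193977    0.88652747
  2.13985031] [-0.02640428  0.04632391 -0.00228541]
stud_top [(array([590.4,   3.2, 142.1]), 0.68), (array([590.3, -19.2,  77. ]), 0.5)]
lock_nut [(array([590.5,   5.5,  94.6]), 0.96)]
lock_top [(array([586.4,   3.5, 129.1]), 0.8)]
set_mark [(array([592.3, -16.2,  75.7]), 0.56), (array([587.2,   4.1, 127.3]), 0.34)]
253 198
```

View pics/c3.png

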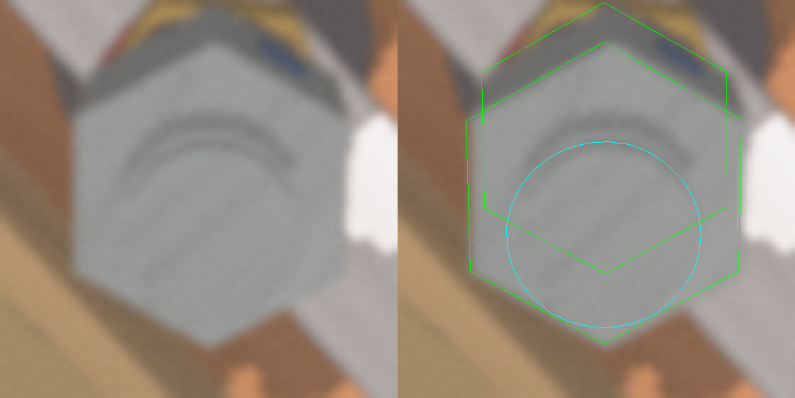

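The hexagon at 16° matches the image. The nut centre is at about (255,198), and the fingers are symmetric about column 256. Descending.

Call:
step_arm:
  moves: "-0.01 0.36 0 0 0 0 1;0 0.36 0 0 0 0 1;0 0.36 0 0 0 0 1;0 0.36 0 0 0 0 1;0 0 0 0 0 0 1;0 0 0 0 0 0 1"

```text
clock: 5.15
eef_pos: [591.3, 1.7, 101.1]
tool_rot: [-1.571, 0.0, 2.372]
force: [-0.1, -0.1, 0.8]
width: 85.6
```

```bash
python3 - <<'E'
from h import *
s=ctrl.read_state();print(s['clock'],s['eef_pos'],s['tool_rot'],s['force'],s['torque'])
for c in ['scene','wrist']:
    p=get_image(c)
    im=p['color']
    if c=='scene': im=im[120:280,150:340];im=cv2.resize(im,None,fx=4,fy=3.6)[:,:760]
    cv2.imwrite('pics/d_%s.png'%c,im)
E
```

```text
5.15 [591.33843676   1.70943246 101.08587737] [-1.57122420e+00  3.39074105e-04  2.37207415e+00] [-0.10215796 -0.12458001  0.84974032] [-0.03022891  0.00537374 -0.02144901]
```

View pics/d_scene.png

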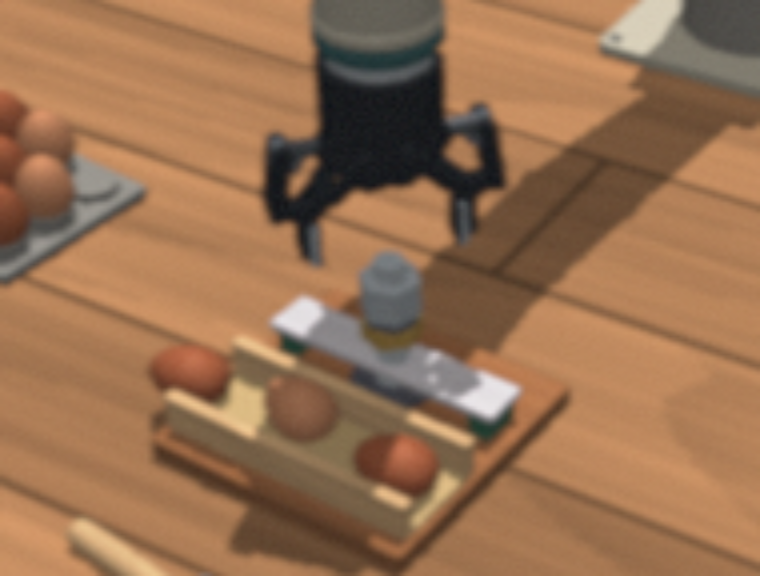

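View pics/d_wrist.png

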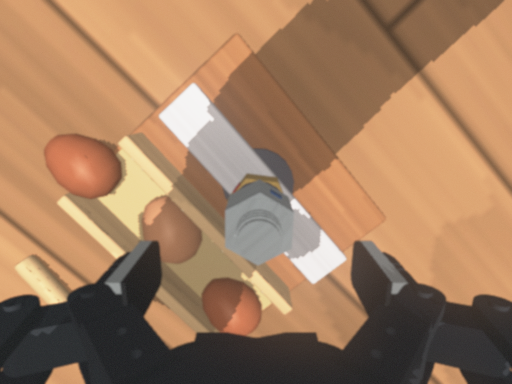

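```bash
python3 - <<'E'
from h import *
s=ctrl.read_state();p=get_image('wrist');R,t=wcam(s,p);print(p['cx'],p['cy'],p['k1'])
T=tool(s);x,y,z=T[:3,0],T[:3,1],T[:3,2];o=T[:3,3]
print('wrist stud140,nut top 123, tcp, tips',proj(p,[[589.3,.6,140],[589.3,.6,123],o,o+42*x-13*y,o-42*x-13*y],R,t))
p=get_image('scene')
q=proj(p,[[589.3,.6,140],[589.3,.6,123],o,o+42*x-13*y,o-42*x-13*y]);print(q,(q-[150,120])*[4,3.6])
print(z, s['qpos'])
E
```

```text
255.88849523706773 191.75696279480607 -0.0029406831193879547
wrist stud140,nut top 123, tcp, tips [[257.9452996  241.48770832]
 [257.78077007 228.42712009]
 [255.70450237 219.38144967]
 [329.69634436 227.27507116]
 [181.69761393 227.35964809]]
[[245.56422303 191.75287028]
 [245.76986112 196.82582199]
 [245.82364404 203.77726503]
 [261.58498405 197.12072176]
 [229.55957134 202.88717215]] [[382.25689212 258.310333  ]
 [383.07944449 276.57295915]
 [383.29457616 301.59815411]
 [446.3399362  277.63459834]
 [318.23828536 298.39381972]]
[-0.69583393 -0.71820079 -0.00166634] [ 0.10865565  0.66515733 -0.25156222  1.76898276  0.23149533  0.73406433
  2.10823078]
```

The fingertips in both pictures look about 35 mm higher than the reported TCP would put them: wrist (155,245), scene tips above the nut top. I'll back up and close in free air to see where the tips really go.

Call:
step_arm:
  moves: "0 -0.5 0 0 0 0 1;0 -0.5 0 0 0 0 1;0 -0.4 0 0 0 0 0.45;0 0 0 0 0 0 0.45;0 0 0 0 0 0 0.45;0 0 0 0 0 0 0.45;0 0 0 0 0 0 0.45"

```text
clock: 6.05
eef_pos: [590.1, 1.5, 169.4]
tool_rot: [-1.569, -0.001, 2.372]
force: [-0.3, 0.1, -0.1]
width: 38.7
```

```bash
python3 - <<'E'
from h import *
s=ctrl.read_state();print(s['clock'],s['eef_pos'],s['width'],s['force'],s['torque'])
T=tool(s);x,y,z=T[:3,0],T[:3,1],T[:3,2];o=T[:3,3];w=s['width']/2
P=[o,o+w*x,o-w*x,o-19*y,o-54*y-19*y]
for c in ['scene','wrist']:
    p=get_image(c)
    im=p['color'].copy()
    q=proj(p,P,*(wcam(s,p) if c=='wrist' else (None,None)));print(q)
    for a in q: cv2.circle(im,tuple(np.round(a).astype(int)),1,(0,0,255),-1)
    if c=='scene': im=im[120:280,150:340];im=cv2.resize(im,None,fx=4,fy=3.6)[:,:760]
    cv2.imwrite('pics/e_%s.png'%c,im)
E
```

```text
6.05 [590.13123729   1.48845028 169.43448555] 38.72868066760201 [-0.32459374  0.11299929 -0.09215792] [-0.03501779  0.01121017 -0.0006771 ]
[[245.32029862 183.04294248]
 [252.895555   181.71137295]
 [237.69968854 184.3821203 ]
 [245.07048042 177.07666305]
 [244.32910904 159.39817908]]
[[255.70127453 219.38441438]
 [287.60810299 219.36564219]
 [223.79190091 219.4015564 ]
 [255.69992787 231.37566243]
 [255.69392631 284.98363703]]
```

View pics/e_scene.png

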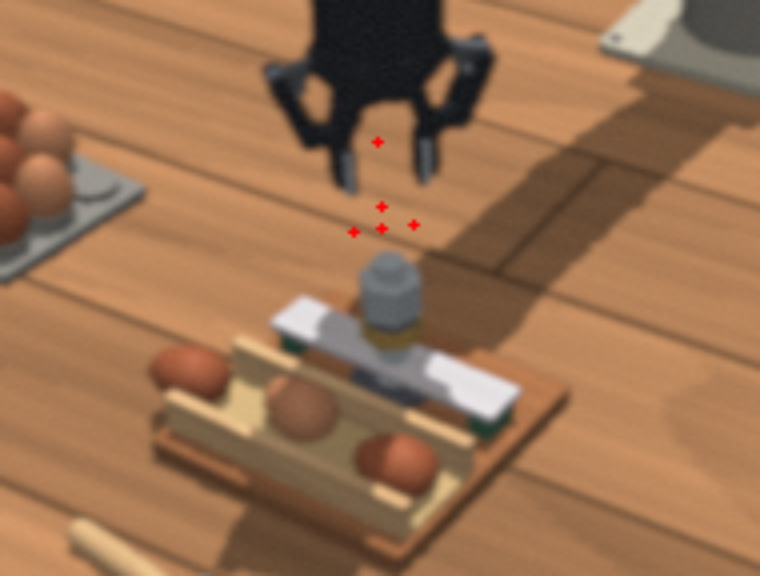

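View pics/e_wrist.png

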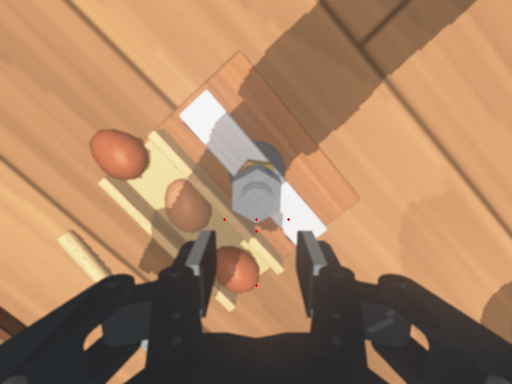

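Fingertips and gripper body both sit about 38 mm behind where the stated TCP puts them: wrist tips at (215,232) and (297,232), expected row ~219 with 64 px spacing, seen 82 px. A safe test settles it: go to z≈101 and close to about 30 mm. If it stops at 36 mm, the nut is between the pads. If it reaches 30 mm, the tips are above the nut.

Call:
step_arm:
  moves: "0 0.3 0 0 0 0 0.9;0 0.2 0 0 0 0 0.9;0 0.4 0 0 0 0 0.9;0 0.46 0 0 0 0 0.9;0 0 0 0 0 0 0.35;0 0 0 0 0 0 0.35;0 0 0 0 0 0 0.35;0 0 0 0 0 0 0.35"

```text
clock: 6.95
eef_pos: [591.8, 1.6, 103.6]
tool_rot: [-1.572, 0.001, 2.372]
force: [-0.1, 1.0, 1.3]
width: 29.8
```

```bash
cat > look.py <<'E'
from h import *
import sys
tag=sys.argv[1]
s=ctrl.read_state();print(s['clock'],s['eef_pos'],s['tool_rot'],s['width'],s['force'],s['torque'],s['qpos'][6])
a=get_image('scene')['color'][130:255,180:310];a=cv2.resize(a,(416,400),interpolation=cv2.INTER_CUBIC)
b=get_image('wrist')['color'][90:340,135:375];b=cv2.resize(b,(384,400),interpolation=cv2.INTER_CUBIC)
cv2.imwrite('pics/l_%s.png'%tag,np.hstack([a,b]))
E
python3 look.py 1
```

```text
6.95 [591.80754533   1.60404757 103.62139151] [-1.57231362e+00  1.39908054e-03  2.37188285e+00] 29.767068985339776 [-0.10872629  0.95101248  1.28665513] [0.01364182 0.01589023 0.00434215] 2.1083881936652547
```

View pics/l_1.png

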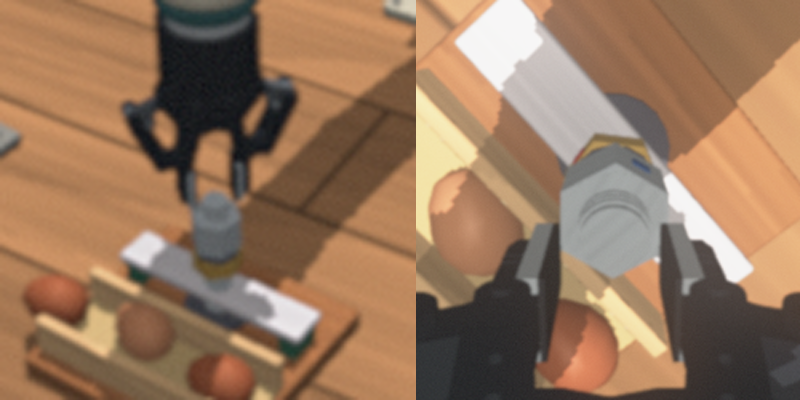

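The jaws reached 29.8 mm with the tips level with the stud top (wrist about (557,225) and (663,225) in the zoomed view). So the real tips are about 38 mm behind the reported TCP, and I need to go about 41 mm lower. The nut also lies +1.2 mm in tool x and +2.4 mm in tool z.

Call:
step_arm:
  moves: "0 0 0 0 0 0 0.9;0 0 0 0 0 0 0.9;0.024 0.2 0.048 0 0 0 0.9;0 0.24 0 0 0 0 0.9;0 0.24 0 0 0 0 0.9;0 0.16 0 0 0 0 0.9;0 0 0 0 0 0 0.9;0 0 0 0 0 0 0.9"

```text
clock: 7.85
eef_pos: [588.3, 0.8, 60.1]
tool_rot: [-1.57, -0.001, 2.372]
force: [0.2, -0.2, 1.3]
width: 76.9
```

```bash
python3 look.py 2
```

```text
7.85 [588.28726483   0.76185902  60.08763053] [-1.57045568e+00 -5.05424597e-04  2.37214523e+00] 76.92478832302365 [ 0.19713651 -0.16394876  1.28824288] [0.01607779 0.06150773 0.01657006] 2.0890107792604526
```

View pics/l_2.png

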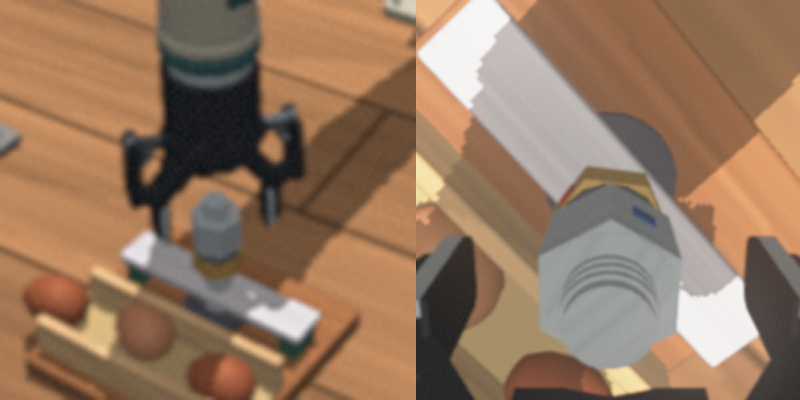

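Fingers straddle the nut: wrist tips at (455,240) and (765,240) zoomed, nut centred between at (610,293). Closing.

Call:
step_arm:
  moves: "0 0 0 0 0 0 0.5;0 0 0 0 0 0 0.3;0 0 0 0 0 0 0;0 0 0 0 0 0 0;0 0 0 0 0 0 0;0 0 0 0 0 0 0"

```text
clock: 8.55
eef_pos: [588.8, 0.5, 61.1]
tool_rot: [-1.571, 0.001, 2.372]
force: [-1.4, -0.9, 6.2]
width: 35.0
```

```bash
python3 look.py 3
```

```text
8.55 [5.88793740e+02 5.09194607e-01 6.11247988e+01] [-1.57133253e+00  7.81551063e-04  2.37168887e+00] 35.01748628415768 [-1.35998697 -0.8623276   6.15991441] [-0.11506741  0.16795167 -0.06765435] 2.0888790518259364
```

View pics/l_3.png

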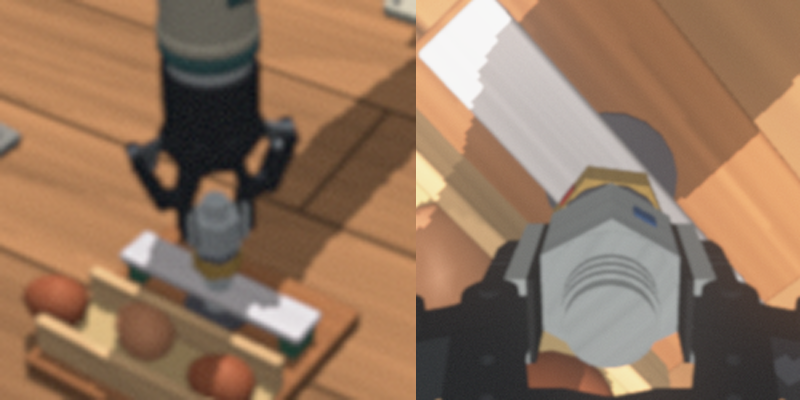

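Gripped at 35 mm with low side forces. Start running the nut down.

Call:
step_arm:
  moves: "0 0.003 0 0 0.8 0 0;0 0.003 0 0 0.8 0 0;0 0.003 0 0 0.8 0 0;0 0.003 0 0 0.8 0 0;0 0.003 0 0 0.8 0 0;0 0.003 0 0 0.8 0 0;0 0.003 0 0 0.8 0 0;0 0.003 0 0 0.8 0 0"

```text
clock: 9.45
eef_pos: [588.7, 0.8, 59.9]
tool_rot: [-1.572, -0.0, 1.601]
force: [-1.2, -0.5, 5.1]
width: 35.0
```

```bash
cat > st.py <<'E'
from h import *
for i in range(1):
    s=ctrl.read_state();print(s['clock'],np.round(s['eef_pos'],1),np.round(s['tool_rot'],3),round(s['width'],1),np.round(s['force'],2),np.round(s['torque'],3),s['qpos'][6].round(3),s['tau'][6].round(3))
E
python3 st.py; python3 look.py 4
```

```text
9.45 [588.7   0.8  59.9] [-1.572 -0.     1.601] 35.0 [-1.24 -0.48  5.1 ] [-0.048  0.217  0.11 ] 1.533 0.623
9.45 [588.66422484   0.77849771  59.8909314 ] [-1.57152992e+00 -2.88593133e-05  1.60069925e+00] 34.959400488089145 [-1.23585044 -0.48331082  5.10062631] [-0.04794918  0.21665793  0.11040233] 1.5325182147314422
```

View pics/l_4.png

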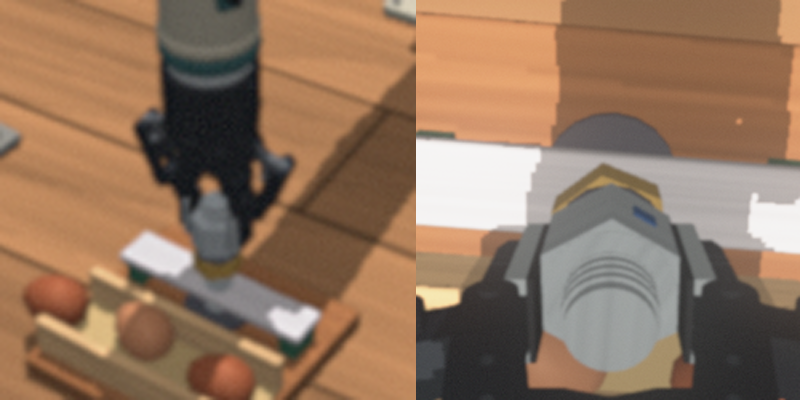

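Call:
step_arm:
  moves: "0 0.003 0 0 0.8 0 0;0 0.003 0 0 0.8 0 0;0 0.003 0 0 0.8 0 0;0 0.003 0 0 0.8 0 0;0 0 0 0 0 0 0;0 0 0 0 0 0 0"

```text
clock: 10.15
eef_pos: [588.7, 0.9, 59.3]
tool_rot: [-1.571, -0.0, 1.22]
force: [-1.8, 0.2, 6.1]
width: 35.2
```

```bash
python3 st.py
```

```text
10.15 [588.7   0.9  59.3] [-1.571 -0.     1.22 ] 35.2 [-1.77  0.21  6.12] [-0.014  0.24  -0.082] 1.262 0.093
```

Call:
step_arm:
  moves: "0 0.003 0 0 0.8 0 0;0 0.003 0 0 0.8 0 0;0 0.003 0 0 0.8 0 0;0 0.003 0 0 0.8 0 0;0 0 0 0 0 0 0;0 0 0 0 0 0 0"

```text
clock: 10.75
eef_pos: [588.7, 1.0, 58.7]
tool_rot: [-1.571, -0.001, 0.836]
force: [-0.7, 0.3, 4.6]
width: 35.0
```

```bash
python3 st.py
```

```text
10.75 [588.7   1.   58.7] [-1.571e+00 -1.000e-03  8.360e-01] 35.0 [-0.69  0.31  4.6 ] [ 0.109  0.248 -0.094] 0.99 0.093
```

Call:
step_arm:
  moves: "0 0.003 0 0 0.8 0 0;0 0.003 0 0 0.8 0 0;0 0.003 0 0 0.8 0 0;0 0.003 0 0 0.8 0 0"

```text
clock: 11.15
eef_pos: [588.8, 1.1, 58.1]
tool_rot: [-1.571, -0.001, 0.449]
force: [-0.6, 1.2, 5.7]
width: 34.7
```

```bash
python3 st.py
```

```text
11.15 [588.8   1.1  58.1] [-1.571e+00 -1.000e-03  4.490e-01] 34.7 [-0.61  1.24  5.72] [0.029 0.119 0.092] 0.714 0.625
```

Call:
step_arm:
  moves: "0 0.003 0 0 0.8 0 0;0 0.003 0 0 0.8 0 0;0 0.003 0 0 0.8 0 0;0 0.003 0 0 0.8 0 0"

```text
clock: 11.55
eef_pos: [589.0, 1.2, 57.5]
tool_rot: [-1.57, -0.001, 0.065]
force: [-0.6, 1.0, 5.2]
width: 34.9
```

```bash
python3 st.py
```

```text
11.55 [589.    1.2  57.5] [-1.57e+00 -1.00e-03  6.50e-02] 34.9 [-0.55  0.98  5.19] [0.092 0.105 0.114] 0.438 0.635
```

Call:
step_arm:
  moves: "0 0 0 0 0 0 0;0 0 0 0 0 0 0"

```text
clock: 11.75
eef_pos: [589.0, 1.1, 57.5]
tool_rot: [-1.57, -0.001, 0.068]
force: [0.0, 1.3, 4.9]
width: 34.9
```

```bash
python3 st.py; python3 look.py 5
```

```text
11.75 [589.    1.1  57.5] [-1.57e+00 -1.00e-03  6.80e-02] 34.9 [0.02 1.27 4.87] [ 0.107  0.104 -0.038] 0.44 0.092
11.75 [589.01835788   1.14790467  57.47066299] [-1.57043633e+00 -1.28557481e-03  6.81333534e-02] 34.92808718602931 [0.01520312 1.27144594 4.87271362] [ 0.10743085  0.10350572 -0.03750091] 0.4403311920960601
```

View pics/l_5.png

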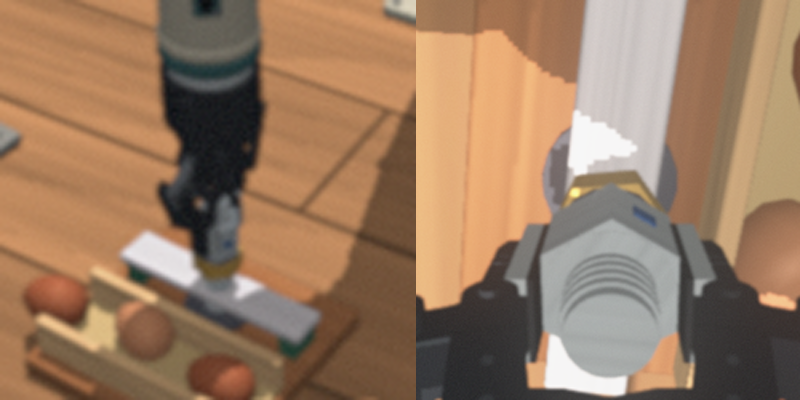

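Call:
step_arm:
  moves: "0 0.003 0 0 0.8 0 0;0 0.003 0 0 0.8 0 0;0 0.003 0 0 0.8 0 0;0 0.003 0 0 0.8 0 0"

```text
clock: 12.25
eef_pos: [589.2, 1.2, 56.8]
tool_rot: [-1.57, -0.001, -0.319]
force: [-0.4, 0.7, 4.8]
width: 34.9
```

```bash
python3 st.py
```

```text
12.25 [589.2   1.2  56.8] [-1.57e+00 -1.00e-03 -3.19e-01] 34.9 [-0.44  0.67  4.82] [0.116 0.064 0.081] 0.156 0.651
```

Call:
step_arm:
  moves: "0 0.003 0 0 0.8 0 0;0 0.003 0 0 0.8 0 0;0 0.003 0 0 0.8 0 0;0 0.003 0 0 0.8 0 0"

```text
clock: 12.65
eef_pos: [589.3, 1.1, 56.3]
tool_rot: [-1.569, -0.001, -0.703]
force: [1.9, 0.5, 4.5]
width: 34.8
```

```bash
python3 st.py
```

```text
12.65 [589.3   1.1  56.3] [-1.569e+00 -1.000e-03 -7.030e-01] 34.8 [1.86 0.53 4.52] [0.096 0.014 0.063] -0.132 0.67
```

Call:
step_arm:
  moves: "0 0.003 0 0 0.8 0 0;0 0.003 0 0 0.8 0 0;0 0.003 0 0 0.8 0 0"

```text
clock: 12.95
eef_pos: [589.4, 1.0, 55.8]
tool_rot: [-1.569, -0.001, -0.991]
force: [0.5, -0.2, 4.6]
width: 35.1
```

```bash
python3 st.py
```

```text
12.95 [589.4   1.   55.8] [-1.569e+00 -1.000e-03 -9.910e-01] 35.1 [ 0.52 -0.21  4.62] [ 0.052 -0.102  0.1  ] -0.354 0.688
```

Call:
step_arm:
  moves: "0 0.003 0 0 0.8 0 0;0 0.003 0 0 0.8 0 0;0 0.003 0 0 0.8 0 0"

```text
clock: 13.25
eef_pos: [589.4, 0.9, 55.4]
tool_rot: [-1.569, -0.0, -1.279]
force: [0.8, -0.3, 4.4]
width: 35.1
```

```bash
python3 st.py;python3 look.py 6
```

```text
13.25 [589.4   0.9  55.4] [-1.569 -0.    -1.279] 35.1 [ 0.84 -0.34  4.42] [ 0.032 -0.074  0.098] -0.581 0.691
13.25 [589.44278607   0.87630702  55.36688065] [-1.56889694e+00 -4.25609140e-04 -1.27899620e+00] 35.08743271484379 [ 0.842091   -0.34394204  4.4160483 ] [ 0.03243968 -0.07380532  0.09826843] -0.5805961401958804
```

View pics/l_6.png

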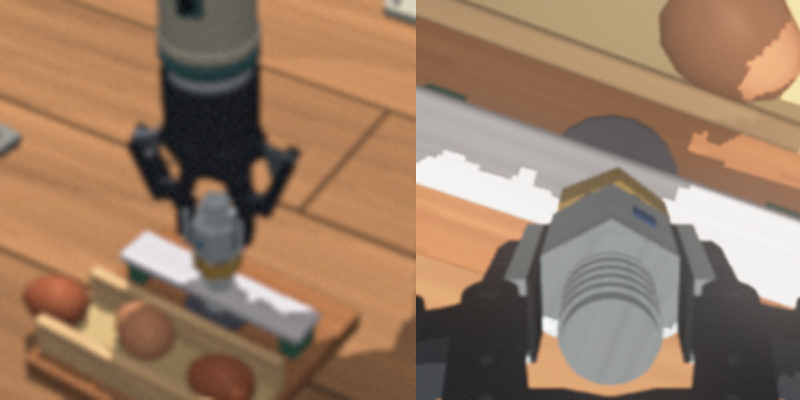

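Call:
step_arm:
  moves: "0 0.003 0 0 0.8 0 0;0 0.003 0 0 0.8 0 0;0 0.003 0 0 0.8 0 0"

```text
clock: 13.65
eef_pos: [589.5, 0.8, 55.1]
tool_rot: [-1.569, 0.0, -1.567]
force: [0.7, 0.4, 5.7]
width: 35.0
```

```bash
python3 st.py
```

```text
13.65 [589.5   0.8  55.1] [-1.569  0.    -1.567] 35.0 [0.66 0.38 5.7 ] [-0.029 -0.03   0.151] -0.813 0.643
```

Call:
step_arm:
  moves: "0 0.003 0 0 0.8 0 0;0 0.003 0 0 0.8 0 0;0 0.003 0 0 0.8 0 0"

```text
clock: 13.95
eef_pos: [589.5, 0.7, 54.8]
tool_rot: [-1.569, 0.0, -1.854]
force: [-0.7, 0.0, 7.7]
width: 35.2
```

```bash
python3 st.py
```

```text
13.95 [589.5   0.7  54.8] [-1.569  0.    -1.854] 35.2 [-0.69  0.03  7.67] [-0.014  0.182  0.252] -1.051 0.587
```

Call:
step_arm:
  moves: "0 0.003 0 0 0.8 0 0;0 0.003 0 0 0.8 0 0"

```text
clock: 14.15
eef_pos: [589.5, 0.6, 54.6]
tool_rot: [-1.569, 0.001, -2.046]
force: [-0.2, 0.7, 9.0]
width: 34.9
```

```bash
python3 st.py
```

```text
14.15 [589.5   0.6  54.6] [-1.569e+00  1.000e-03 -2.046e+00] 34.9 [-0.17  0.67  9.03] [0.023 0.133 0.31 ] -1.213 0.551
```

Torque has risen, so the nut is bearing. I stop here, hold still, and check the rest reading and the brass nut.

Call:
step_arm:
  moves: "0 0 0 0 0 0 0"

```text
clock: 14.25
eef_pos: [589.5, 0.6, 54.6]
tool_rot: [-1.569, 0.0, -2.045]
force: [-0.1, 0.8, 8.9]
width: 35.1
```

```bash
for i in 1 2 3; do python3 st.py; python3 -c "
from h import *
import time
for c in ['wrist','wrist']: get_image(c)
"; done; python3 look.py 7; python3 - <<'E'
from h import *
for c in ['wrist','scene','top']:
    p=get_image(c)
    for n in ['set_mark','set_nut']:
        r=nets.place_of(p,n);print(c,n,[(np.round(q['position'],1),round(q['conf'],2)) for q in r[:2]])
E
python3 st.py
```

```text
14.25 [589.5   0.6  54.6] [-1.569  0.    -2.045] 35.1 [-0.12  0.76  8.89] [0.122 0.108 0.057] -1.212 -0.513
14.35 [589.5   0.6  54.6] [-1.569e+00  1.000e-03 -2.043e+00] 35.0 [-0.73  0.77  8.79] [0.04  0.056 0.069] -1.21 -0.087
14.45 [589.4   0.6  54.6] [-1.569e+00  1.000e-03 -2.043e+00] 35.2 [-1.02 -0.01  7.69] [0.033 0.094 0.106] -1.21 -0.066
14.55 [5.89433960e+02 5.89026828e-01 5.45604859e+01] [-1.56896788e+00  9.19341735e-04 -2.04315890e+00] 35.16415512866896 [-0.24648619  0.09226881  8.47772666] [0.11328123 0.03837302 0.0568276 ] -1.210133672400819
wrist set_mark [(array([592.3,   5.2,  87.3]), 0.69), (array([594. , -17.5,  76. ]), 0.66)]
wrist set_nut []
scene set_mark [(array([595.2, -20.1,  77.4]), 0.46)]
scene set_nut [(array([589.,  -1.,   3.]), 0.56), (array([591.7,  -0. ,  72.2]), 0.41)]
top set_mark []
top set_nut []
15.1 [589.5   0.6  54.6] [-1.569e+00  1.000e-03 -2.043e+00] 34.8 [-0.12  0.29  7.52] [0.05  0.061 0.058] -1.21 -0.067
```

View pics/l_7.png

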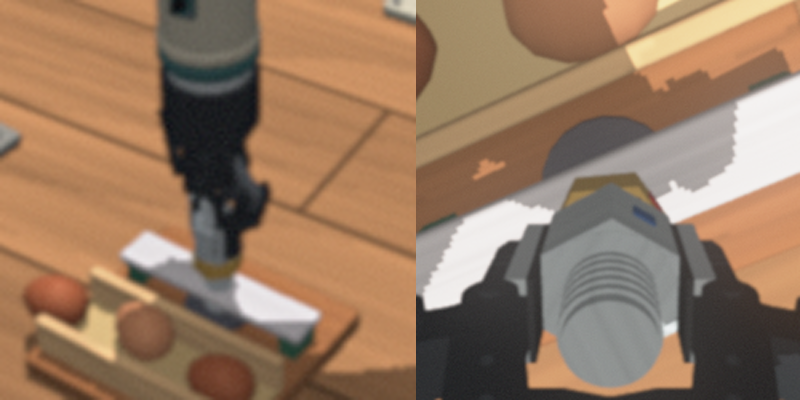

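At rest, the mean moment is +0.07 N m against −0.07 N m running free. That is +0.14, a firm lock (joint 7 torque changed by 0.16). The red mark is still near (594,−17), as before. Release and retract.

Call:
step_arm:
  moves: "0 0 0 0 0 0 0.6;0 0 0 0 0 0 0.9;0 0 0 0 0 0 0.9;0 0 0 0 0 0 0.9;0 0 0 0 0 0 0.9;0 -0.3 0 0 0 0 0.9;0 -0.5 0 0 0 0 0.9;0 -0.7 0 0 0 0 0.9;0 -0.7 0 0 0 0 0.9;0 -0.7 0 0 0 0 0.9;0 0 0 0 0 0 0.9;0 0 0 0 0 0 0.9"

```text
clock: 16.3
eef_pos: [588.8, 0.6, 200.0]
tool_rot: [-1.569, 0.001, -2.044]
force: [-0.2, -0.7, -1.2]
width: 76.6
```

```bash
python3 look.py 8; python3 - <<'E'
from h import *
s=ctrl.read_state()
for c in ['wrist','scene','top']:
    p=get_image(c)
    for n in ['set_mark','set_nut','lock_nut','egg_tray','bowl']:
        r=nets.place_of(p,n);print(c,n,[(np.round(q['position'],1),round(q['conf'],2)) for q in r[:2]])
    if c=='wrist':
        R,t=wcam(s,p);x0,y0=np.round(proj(p,[590,0,110],R,t)[0]).astype(int);h,k=40,7
        o=cv2.resize(p['color'][y0-h:y0+h,x0-h:x0+h],None,fx=k,fy=k,interpolation=cv2.INTER_CUBIC);d=o.copy()
        for a,z,col in [(-np.degrees(2.043-s['tool_rot'][2]*0)%60,117,(0,255,0)),]:
            an=np.radians(a+30+60*np.arange(6));q=((proj(p,np.c_[589.3+20.8*np.cos(an),.7+20.8*np.sin(an),0*an+z],R,t)-[x0-h,y0-h]+.5)*k).astype(int);cv2.polylines(d,[q],True,col,1)
        cv2.imwrite('pics/f.png',cv2.resize(np.hstack([o,d]),None,fx=.7,fy=.7))
E
```

```text
16.3 [5.88758590e+02 5.73348325e-01 2.00012168e+02] [-1.56917800e+00  1.39519190e-03 -2.04411384e+00] 76.57101553662565 [-0.21385995 -0.66097976 -1.20753606] [-0.00864716 -0.03267818  0.0227471 ] -1.366641634164374
wrist set_mark [(array([592.2, -21.7,  74.7]), 0.68)]
wrist set_nut [(array([592. ,   2.2,  68.4]), 0.56)]
wrist lock_nut [(array([589.4,   3.9,  87.5]), 0.61)]
wrist egg_tray []
wrist bowl [(array([460.7, 382.6,   2.5]), 0.67)]
scene set_mark [(array([595. , -16.2,  78.1]), 0.62)]
scene set_nut [(array([592.2,   1.9,  72.5]), 0.41)]
scene lock_nut [(array([5.845e+02, 2.000e-01, 8.380e+01]), 0.47)]
scene egg_tray [(array([ 539.2, -401.2,    4.6]), 0.58)]
scene bowl [(array([463.8, 385.9,  -3.9]), 0.59)]
top set_mark [(array([590.6, -20.3,  82.5]), 0.44)]
top set_nut [(array([589.9,   1.4,  86.9]), 0.42), (array([5.832e+02, 3.000e-01, 7.280e+01]), 0.38)]
top lock_nut [(array([587.7,   6. ,  86. ]), 0.57)]
top egg_tray [(array([ 539.9, -404.7,    2. ]), 0.66)]
top bowl []
```

View pics/f.png

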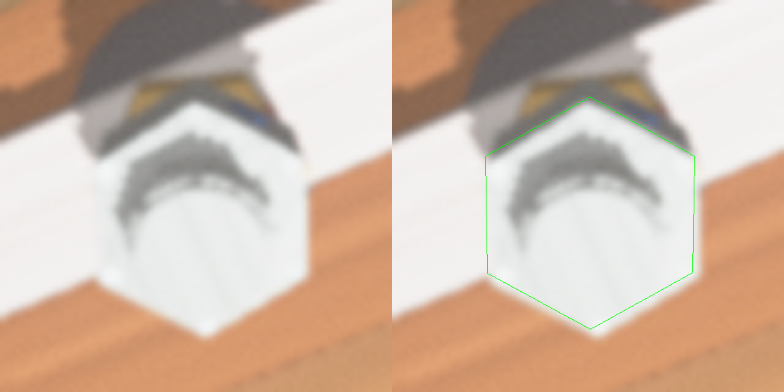

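View pics/l_8.png

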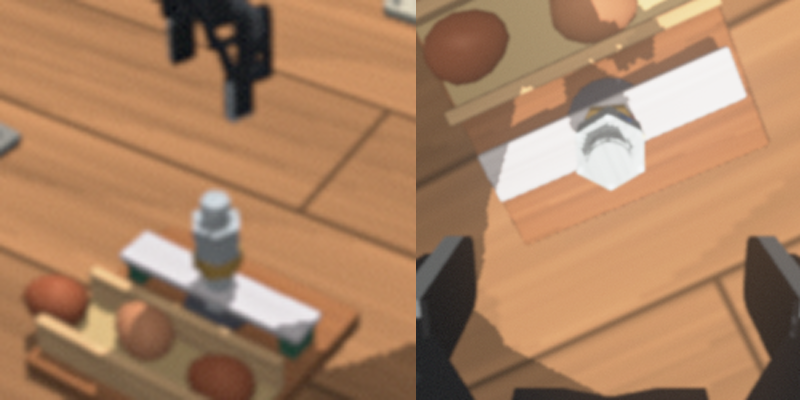

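The nut stayed at the angle where I let it go (the green hexagon matches), the red mark is in its place, and the gripper is clear. Handing in.

```bash
python3 -c "
from h import *
print(ctrl.finish_job())"
```

```text
the job is handed in; nothing more can be done
None
```

The steel nut is run down onto the washer and tightened to about a firm lock. I turned it about 4.4 rad clockwise in one grip, then opened the gripper, lifted clear and handed the job in at about 17 s.

**Tightness:**
- At rest, the wrist moment averaged +0.07 N m, against −0.07 N m running free. That is a rise of 0.14, which matches a firm lock. The joint-7 torque rose by about 0.16.
- The last reading while turning was noisier, at 0.31 N m. That is close to the 0.32 N m that would drag the brass nut, and it disagrees with the roughly 0.25 that the rest readings imply.

**Brass nut:** the red mark was found at about (591–595, −16 to −22) both before and after, so no turning is visible. The networks are only good to about 4 mm, so a turn of up to about 10° would not show.

**After release:** the steel nut stayed at its final angle. The egg tray is where it was within the networks' accuracy in the scene and top views. The bowl matches too, in the scene and wrist views; the last top view did not find it.

**TCP mismatch:** the pictures, and a test closing of the jaws, showed the real fingertips about 38 mm behind the stated TCP. I set the grip height from the pictures.

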